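Offer up a drilled rail over its dowel pins

ROBOT

A 6-joint arm with a two-finger parallel gripper is mounted at the origin on a cart in front of the work surface, level with it; the furniture and walls round the work are solid. World frame = base frame: x ahead of the robot, y to its left, z up, the work surface at z = 0. Lengths are in m, angles in degrees, forces in N, time in s.
With the tool pointing down it reaches from about 0.35 to 0.875 m from the base axis. Payload 4.2 kg.
Tool frame: the origin (TCP) lies between the finger pads; the fingertips stand 8 mm ahead of it and the grasp point (between the pads) lies 11 mm behind it; z points along the fingers, y is the line along which they close (so a half turn about z gives the same grasp; the last joint's range is limited). The gripper opens to 87 mm and grips with 3 to 60 N. Pads are 19 mm wide; open, the fingers measure 117 mm over their backs; the gripper's body (75 mm by 190 mm) begins 51 mm behind the grasp point.
Start: joints at [-52.105, 22.042, 0.453, 0, -68.411, -14.817], TCP at [0.245, -0.575, 0.231] pointing down, gripper open.
Joint ranges: [-179.83, 179.83], [-69.29, 118.12], [-61.27, 80.66], [-181.25, 117.63], [-171.15, -9.14], [-177.46, 177.46]. Speed limits (degrees/s): [159.86, 159.86, 180, 180, 180, 180].

INTERFACE

Orientations are given as a 3x3 rotation matrix whose columns are the frame's x, y, z axes.
In Python, from station import sense, capture, camera_model, finish_job, find_in gives the robot as it stands. The module is installed in compiled form; this text tells all that it offers.
- The arm moves only by the tool arm_command, never from a script. Its argument "motion" is a list of rows, each a list of 7 numbers: the finger opening in mm, from 0 to 87, then the shift along the tool's x, y, z in mm, then the turn, a rotation vector about the tool's x, y, z in rad. In form: [[jaw, dx, dy, dz, rx, ry, rz], ...]. A call has 1 to 8 rows; each row shifts and turns the commanded pose from where the row before left it, along the tool's axes as they then stand; what a row does not reach is not made up. A row lasts 1/10 s, in which the tool goes at most 50 mm and 8.59 degrees, less where a joint would pass 70% of its speed; a pose out of reach is approached as far as the arm can. A call with a gripper value outside its range is refused whole. The fingers move at their own pace and stop on an object; the grip force is fixed at half the most. Time passes only in rows, so rows that do not move let the fingers close. It gives the time, the measured TCP pose, the force, the opening and the grip force at its end, in the units of the state.
- sense(): the state, without advancing time (a new reading comes with each control period).
- capture(name): name is "side" or "top"; returns the picture (480x640x3 uint8, red, green, blue); there is no depth.
- camera_model(name): a dict with "fx", "fy", "cx", "cy" (pixels), "R" (3x3) and "t" (3): a world point X has camera coordinates R X + t. Camera axes: x right, y down, z forward; pixel columns grow to the right and rows downward; lengths in m; the calibration is good to about 2 mm. A picture is of the moment at which its call begins. camera_model takes no time and is no camera call.
- finish_job(): hands the job in; it is judged then, once.
Trained networks look in the newest picture that a camera, given by its name, has taken for a name from the list of things; names that differ only in an ending like _2 or _b are one class to them, and where a whole thing is asked for, a point or a joint stands for the part that bears it (a point fixed in the world has none). Each returns a list of dicts, best first, with "p" (0 to 1); they miss things now and then, are a little off and sometimes report something else, mostly with a low value. They report only what shows in the picture. A call takes as long as a camera call.
- find_in(target, camera): "location" ([row, column] in pixels, amid what is visible of it).
The state is a dict: "time_s": time; "joints": joint angles; "joint_velocities": joint speeds; "effort": joint torques, N m; "tcp_pos": TCP position; "ee_rot": TCP orientation; "wrist_force": force on the tool from outside, world axes, zero at the start; "moment": the same for the moment, N m; "gripper_width": opening from 0.0 (shut) to 1.0 (fully open); "gripper_force": force on a finger pad.
Only numpy, scipy, OpenCV 4.12 (cv2) and the standard library are available. Lean on these libraries where they do the work, as an engineer would, in place of code of your own. Each camera call takes 0.05 s, during which the arm holds its last target. There are 200 camera calls.

TASK

A dowelled joint is ready to be glued: pick up the loose drilled pine rail, lift it over the row of bottles, and stop with it level above the board that is screwed to the bench, its two holes lined up over the two dowel pins and its underside about 1 cm above the pin tips, so that a pupil can still brush glue on the pins. Finish while holding it still there: do not put it down or let go, and at no time let the rail or the gripper touch the board or its pins. Leave the three bottles in their tray and the screw tin where they stand.

Things in the scene. Friction and masses are not known exactly. Their poses are not given: they have to be found in the camera images.
- rail: loose pale pine rail, a block 150 mm long (its x), 46 mm wide (its y), 30 mm thick (its z, up), about 0.15 kg, lying flat on the bench on the other side of the bottle tray from the board; origin at the centre of its underside. Two 16 mm holes go right through it along z, on its long centre line, 45 mm either side of the middle. Either end may go over either pin. Grasp it from above across its 46 mm width.
- hole_a (a point): centre of the rail's hole at its x = -45 mm, at the underside
- hole_b (a point): centre of the rail's hole at its x = +45 mm, at the underside
- pin_board: plywood board 200 mm (its x) by 100 mm (its y) by 18 mm thick, screwed to the bench, with four small screw heads; origin at the centre of its underside (bench level), z up. Two pale wooden dowel pins of 12 mm diameter stand on it on its long centre line, 45 mm either side of the middle, 25 mm proud of it (tips 43 mm above the bench).
- pin_a (a point): centre of the tip of the pin at the board's x = -45 mm, 43 mm above the bench
- pin_b (a point): centre of the tip of the pin at the board's x = +45 mm, 43 mm above the bench
- bottle_tray: dark wooden open tray fixed to the bench between rail and board, 240 mm long (its x) by 75 mm wide (its y), rim 30 mm high, 5 mm walls; origin at the centre of its underside. Three bottles stand in a row along it; their tops are 125 mm above the bench. To the right of the work the room has fixed wire mesh screens, 255 mm high (one along x from x = 0.48 to 0.93 m at y = -0.33 m), and near x = 0.27, y = -0.45 m a bench vice, 135 mm high; keep the arm and gripper clear of them.
- glue_bottle: white plastic bottle with orange cap, 56 mm diameter, 120 mm high, loose, standing in the tray; origin at the centre of its underside. Easily knocked over; leave it alone.
- oil_bottle: green bottle with black cap, 56 mm diameter, 120 mm high, loose, standing in the tray; origin at the centre of its underside; leave it alone.
- varnish_can: steel can with a red band, 56 mm diameter, 120 mm high, loose, standing in the tray; origin at the centre of its underside; leave it alone.
- screw_tin: open grey tin of screws, 73 mm diameter, 54 mm high, loose on the bench beyond the tray; origin at the centre of its underside; leave it alone.

How it is judged:
By the outcome, as a careful person would: the job done as asked, in the order asked, and still so for the second after the job is handed in, while the arm keeps its last pose, push and grip.
It also fails if it takes over 43 s, if anything falls off the work surface, if the arm or the gripper's body presses on something with over 40 N, if the wrist force passes 120 N, or if a joint passes its speed limit or range.

## Working session

There is one attempt and no reset: what is moved stays moved. The work goes in short steps, Python scripts to look and compute and a tool call to move; the robot and the scene stay as the last step left them, time stands still between calls to the robot, and variables do not carry over. Pictures are saved under pics/ and viewed, at most 10 in all, crops included, and the job is handed in when it is done.

Besides the shell and the picture viewer there is one more tool, called as name(argument=value, ...) on one line, values as JSON. arm_command: Moves the arm, as the interface text tells. Its arguments: {"type":"object","properties":{"motion":{"type":"array"}},"required":["motion"]}

```bash
mkdir -p pics
cat > h.py <<'E'
import numpy as np, cv2
from station import *
def ray(cam,px,z):
    m=camera_model(cam);R=np.array(m["R"]);t=np.array(m["t"])
    d=R.T@np.array([(px[1]-m["cx"])/m["fx"],(px[0]-m["cy"])/m["fy"],1]);c=-R.T@t
    return c+d*(z-c[2])/d[2]
def proj(cam,X):
    m=camera_model(cam);p=np.array(m["R"])@np.array(X)+np.array(m["t"])
    return [round(float(m["fy"]*p[1]/p[2]+m["cy"]),1),round(float(m["fx"]*p[0]/p[2]+m["cx"]),1)]
E
python3 - <<'E'
from h import *
for c in("top","side"):
    cv2.imwrite(f"pics/{c}0.png",capture(c)[:,:,::-1])
    m=camera_model(c);print(c,-np.array(m["R"]).T@np.array(m["t"]),m["fx"])
    for n,z in(("rail",.03),("hole_a",.03),("pin_board",.018),("pin_a",.043),("bottle_tray",.03),("glue_bottle",.12),("oil_bottle",.12),("varnish_can",.12),("screw_tin",.054)):
        for r in find_in(n,c)[:3]: print(n,round(r["p"],2),np.round(r["location"],1),ray(c,r["location"],z).round(4))
s=sense();print(s["time_s"],s["tcp_pos"],np.round(s["ee_rot"],3))
E
```

```text
top [0.44434331 0.08728721 1.41100679] 590.2803496964622
rail 0.6 [294.1 427. ] [ 0.4949 -0.1612  0.03  ]
hole_a 0.97 [292.4 429. ] [ 0.4987 -0.166   0.03  ]
hole_a 0.53 [250.2 321.5] [0.604  0.0819 0.03  ]
pin_board 0.66 [312.4 223.4] [0.4645 0.3154 0.018 ]
pin_a 0.82 [310.5 222.2] [0.4685 0.3141 0.043 ]
bottle_tray 0.87 [293.7 324.7] [0.5018 0.077  0.03  ]
glue_bottle 0.8 [248. 320.] [0.5985 0.0854 0.12  ]
oil_bottle 0.64 [312.7 325.5] [0.4569 0.077  0.12  ]
varnish_can 0.16 [316.1 224. ] [0.455  0.2974 0.12  ]
screw_tin 0.88 [183.4 312.3] [0.7597 0.0995 0.054 ]
side [0.38927985 0.82373477 0.57654163] 451.8597085264523
rail 0.69 [199.  389.2] [ 0.4875 -0.1554  0.03  ]
rail 0.49 [346.4 361.1] [0.4618 0.3301 0.03  ]
hole_a 0.57 [198.7 388.2] [ 0.4901 -0.1562  0.03  ]
pin_board 0.56 [350.9 357.9] [0.4665 0.3299 0.018 ]
pin_a 0.94 [349.8 362.5] [0.4567 0.348  0.043 ]
bottle_tray 0.71 [262.7 352.7] [0.5204 0.1191 0.03  ]
bottle_tray 0.38 [233.7 355.1] [0.537  0.0161 0.03  ]
glue_bottle 0.67 [229.2 321.2] [0.5762 0.1504 0.12  ]
oil_bottle 0.83 [239.3 389.1] [0.4504 0.1513 0.12  ]
varnish_can 0.87 [230.6 352.8] [0.5188 0.1401 0.12  ]
screw_tin 0.83 [237.5 243.6] [0.7496 0.124  0.054 ]
1.0 [ 0.24500461 -0.57494741  0.23055586] [[-0.92  -0.392 -0.   ]
 [-0.392  0.92   0.   ]
 [ 0.     0.    -1.   ]]
```

View pics/top0.png

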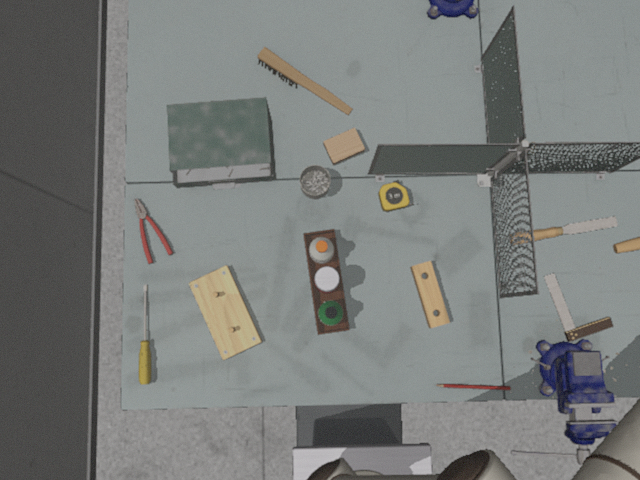

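View pics/side0.png

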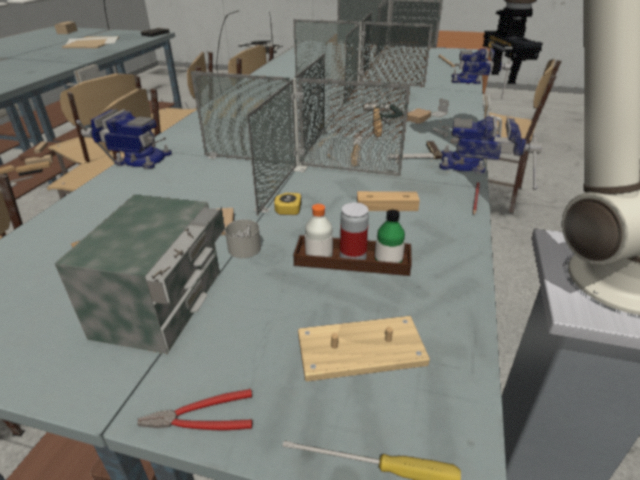

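The top view shows the rail at about (row 294, col 431) with holes near (275,425) and (312,436). The board is at (312,225) with pins near (294,220) and (328,235), and the bottles are at col 325. Next I'll segment the edges to get exact poses.

Run:
```python
from h import *
im=cv2.imread("pics/top0.png").astype(int)
m=((im[:,:,2]-im[:,:,0])>40).astype(np.uint8)
n,l,st,ce=cv2.connectedComponentsWithStats(cv2.morphologyEx(m,cv2.MORPH_CLOSE,np.ones((5,5))))
for i in range(1,n):
    x,y,w,h,a=st[i]
    if a<700 or not(180<x<460 and 230<y<380):continue
    c=cv2.findContours((l==i).astype(np.uint8),0,1)[0][0]
    b=cv2.boxPoints(cv2.minAreaRect(c));z=.03 if x>350 else .018
    P=np.array([ray("top",(q[1],q[0]),z)[:2] for q in b]);print(a,b.round(1).tolist(),P.round(4).tolist(),P.mean(0).round(4))
    e=max([P[1]-P[0],P[2]-P[1]],key=np.linalg.norm);print(np.linalg.norm(P[1]-P[0]),np.linalg.norm(P[2]-P[1]),"ang",np.degrees(np.arctan2(e[1],e[0])))
A=cv2.resize(cv2.imread("pics/top0.png")[255:370,180:270],None,fx=4,fy=4,interpolation=2)
B=cv2.resize(cv2.imread("pics/top0.png")[250:340,400:460],None,fx=4,fy=4,interpolation=2)
C=cv2.resize(cv2.imread("pics/side0.png")[310:385,290:435],None,fx=4,fy=4,interpolation=2)
o=np.zeros((460,800,3),np.uint8)
o[:460,:360]=A;o[:360,360:600]=B
o2=np.zeros((300,580,3),np.uint8);o2[:]=C
o=np.zeros((600,800,3),np.uint8);o[:460,:360]=A;o[:360,360:600]=B
cv2.imwrite("pics/z1.png",o);cv2.imwrite("pics/z2.png",o2)
```

```text
1322 [[410.79998779296875, 266.20001220703125], [430.3999938964844, 260.20001220703125], [449.29998779296875, 322.0], [429.70001220703125, 328.0]] [[0.561, -0.1264], [0.5739, -0.1732], [0.4294, -0.2096], [0.4167, -0.1635]] [ 0.4953 -0.1682]
0.048519009328395986 0.1490878320878051 ang -165.8491101230263
3563 [[188.10000610351562, 282.1000061035156], [226.8000030517578, 264.70001220703125], [261.3999938964844, 342.20001220703125], [222.6999969482422, 359.5]] [[0.5377, 0.3986], [0.5764, 0.3069], [0.3935, 0.2271], [0.3561, 0.3175]] [0.4659 0.3125]
0.09952836711818297 0.19953914748342713 ang -156.41429081114828
```

View pics/z1.png

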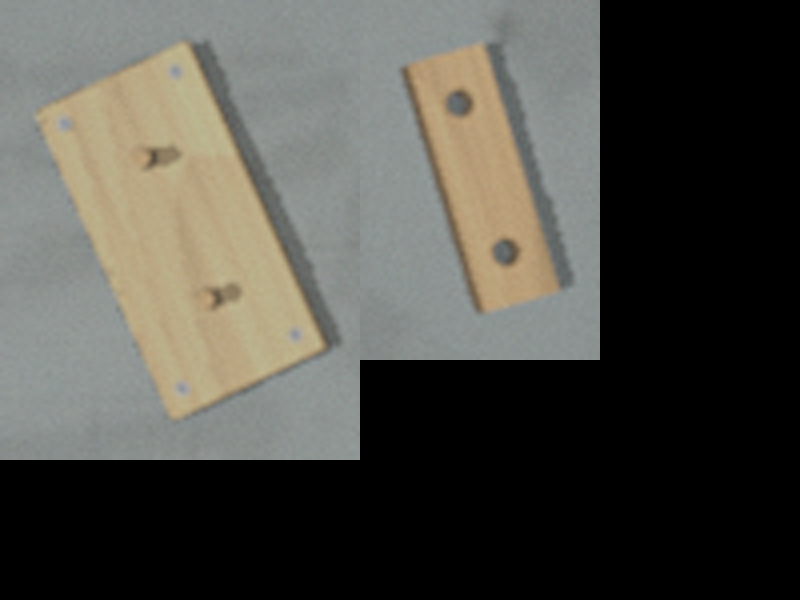

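View pics/z2.png

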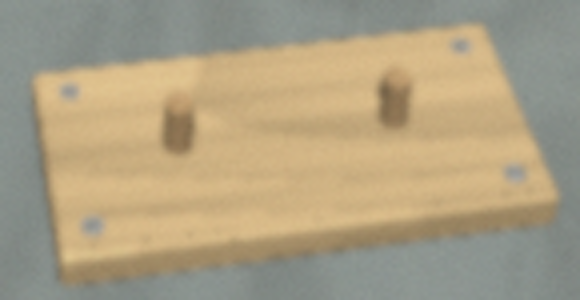

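The crops give hole centres at (275.6,424.6) and (312.9,436.1), and pin tips at (294.1,216.4) and (329.1,231.6) in the top view. In the side view the tips are at (335,335) and (329,389).

```bash
cat >> h.py <<'E'
def tri(a,b):
    A=[];y=[]
    for c,p in(("top",a),("side",b)):
        m=camera_model(c);R=np.array(m["R"]);t=np.array(m["t"])
        u=(p[1]-m["cx"])/m["fx"];v=(p[0]-m["cy"])/m["fy"]
        for k,w in((0,u),(1,v)): A.append(R[k]-w*R[2]);y.append(w*t[2]-t[k])
    return np.linalg.lstsq(np.array(A),np.array(y),rcond=None)[0]
def to_tool(target,yang):
    s=sense();R=np.array(s["ee_rot"]);d=R.T@(np.array(target)-s["tcp_pos"])*1000
    a=np.degrees(np.arctan2(R[1,1],R[0,1]))
    print("tool mm",d.round(1),"rz",round(np.radians(a-yang),4),"deg",round(a-yang,2))
E
python3 - <<'E'
from h import *
h1=ray("top",(275.6,424.6),.03);h2=ray("top",(312.9,436.1),.03)
p1=ray("top",(294.1,216.4),.043);p2=ray("top",(329.1,231.6),.043)
for a,b in((h1,h2),(p1,p2)):
    d=a-b;print(a.round(4),b.round(4),(a+b)[:2]/2,np.linalg.norm(d),np.degrees(np.arctan2(d[1],d[0])))
q1=tri((294.1,216.4),(335,334.8));q2=tri((329.1,231.6),(329,389));print(q1,q2,(q1+q2)/2)
c=(h1+h2)/2;d=h1-h2
to_tool([c[0],c[1],.36],np.degrees(np.arctan2(d[1],d[0]))+90)
E
```

```text
[ 0.5381 -0.1577  0.03  ] [ 0.451  -0.1801  0.03  ] [ 0.49454805 -0.16891722] 0.08999900221639404 14.4249195946987
[0.5065 0.3274 0.043 ] [0.4257 0.2926 0.043 ] [0.46609035 0.30999359] 0.08801400936356062 23.248106946423583
[0.50612819 0.32757827 0.04129249] [0.42469623 0.29269845 0.04193417] [0.46541221 0.31013836 0.04161333]
tool mm [-388.7  275.7 -129.4] rz 0.151 deg 8.65
```

arm_command(motion=[[87, 0, 0, -43, 0, 0, 0], [87, 0, 0, -43, 0, 0, 0], [87, 0, 0, -43, 0, 0, 0], [87, -32, 23, 0, 0, 0, 0], [87, -32, 23, 0, 0, 0, 0], [87, -32, 23, 0, 0, 0, 0], [87, -32, 23, 0, 0, 0, 0], [87, -32, 23, 0, 0, 0, 0]])

```text
time_s: 1.8
tcp_pos: [0.3476, -0.405, 0.3597]
ee_rot: [[-0.92, -0.392, 0.0], [-0.392, 0.92, -0.0], [-0.0, -0.0, -1.0]]
wrist_force: [1.4, -0.5, -0.2]
gripper_width: 1.004
gripper_force: 0.0
```

arm_command(motion=[[87, -33, 23, 0, 0, 0, 0], [87, -33, 23, 0, 0, 0, 0], [87, -33, 23, 0, 0, 0, 0], [87, -33, 23, 0, 0, 0, 0], [87, -33, 23, 0, 0, 0, 0], [87, -33, 23, 0, 0, 0, 0], [87, -30, 22, 0, 0, 0, 0.076], [87, 0, 0, 0, 0, 0, 0.076]])

```text
time_s: 2.6
tcp_pos: [0.4959, -0.1667, 0.3592]
ee_rot: [[-0.968, -0.25, 0.0], [-0.25, 0.968, 0.001], [-0.0, 0.001, -1.0]]
wrist_force: [-0.3, 0.4, 0.3]
gripper_width: 1.001
gripper_force: 0.0
```

Run:
```python
from h import *
s=sense();print(s["time_s"],s["tcp_pos"],s["wrist_force"]);to_tool([.4945,-.169,.013],104.4)
```

```text
2.6 [ 0.49591926 -0.1667272   0.35915126] [-0.31860325  0.35779332  0.31367306]
tool mm [  2.   -2.1 346.1] rz 0.0011 deg 0.06
```

arm_command(motion=[[87, 2, -2, 45, 0, 0, 0], [87, 0, 0, 45, 0, 0, 0], [87, 0, 0, 45, 0, 0, 0], [87, 0, 0, 45, 0, 0, 0], [87, 0, 0, 40, 0, 0, 0], [87, 0, 0, 40, 0, 0, 0], [87, 0, 0, 25, 0, 0, 0], [87, 0, 0, 0, 0, 0, 0]])

```text
time_s: 3.4
tcp_pos: [0.49, -0.1721, 0.0712]
ee_rot: [[-0.969, -0.248, -0.008], [-0.248, 0.969, 0.001], [0.008, 0.003, -1.0]]
wrist_force: [-1.1, 0.1, 0.6]
gripper_width: 1.002
gripper_force: 0.0
```

Run:
```python
from h import *
a=capture("top")[240:340,380:480];b=capture("side")[140:240,330:450]
cv2.imwrite("pics/g1.png",np.hstack([cv2.resize(x,(400,400),interpolation=2) for x in(a,b)])[:,:,::-1])
s=sense();print(s["time_s"],s["tcp_pos"],s["wrist_force"]);to_tool([.4945,-.169,.013],104.4)
```

```text
3.5 [ 0.49336921 -0.172467    0.07512484] [ 0.45996656 -0.26419901  0.03420192]
tool mm [-1.9  3.1 62.1] rz 0.0001 deg 0.0
```

View pics/g1.png

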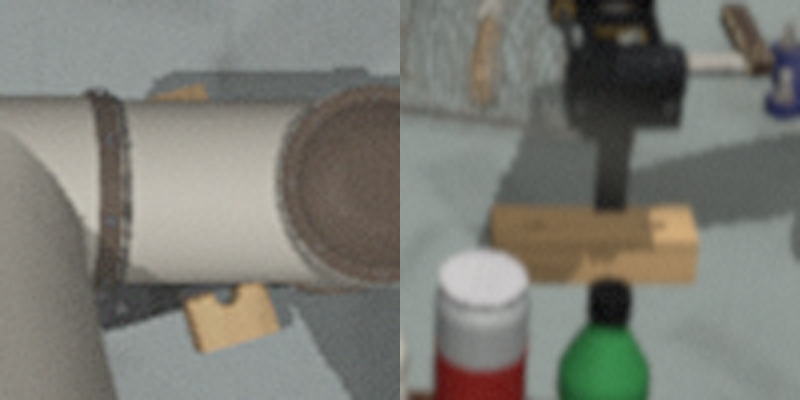

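The gripper is above the middle of the rail and aligned with it, at side crop col ~610 where the rail spans 490–697. I'll go down.

arm_command(motion=[[87, -2, 2, 20, 0, 0, 0], [87, 0, 0, 20, 0, 0, 0], [87, 0, 0, 10, 0, 0, 0], [87, 0, 0, 5, 0, 0, 0], [87, 0, 0, 0, 0, 0, 0], [87, 0, 0, 0, 0, 0, 0]])

```text
time_s: 4.1
tcp_pos: [0.495, -0.17, 0.0206]
ee_rot: [[-0.969, -0.248, 0.002], [-0.248, 0.969, -0.0], [-0.002, -0.001, -1.0]]
wrist_force: [0.8, -0.9, 0.1]
gripper_width: 0.997
gripper_force: 0.0
```

Run:
```python
from h import *
s=sense();print(s["time_s"],s["tcp_pos"],s["wrist_force"]);to_tool([.4945,-.169,.013],104.4);print(np.round(s["ee_rot"],4))
```

```text
4.1 [ 0.49500476 -0.16997884  0.02057705] [ 0.82837484 -0.92560192  0.05851102]
tool mm [0.3 1.1 7.6] rz -0.0002 deg -0.01
[[-9.686e-01 -2.485e-01  2.000e-03]
 [-2.485e-01  9.686e-01 -3.000e-04]
 [-1.900e-03 -8.000e-04 -1.000e+00]]
```

arm_command(motion=[[87, 0, 1, 7, 0, 0, 0], [87, 0, 0, 0, 0, 0, 0], [40, 0, 0, 0, 0, 0, 0], [30, 0, 0, 0, 0, 0, 0], [30, 0, 0, 0, 0, 0, 0], [30, 0, 0, 0, 0, 0, 0], [30, 0, 0, 0, 0, 0, 0], [30, 0, 0, 0, 0, 0, 0]])

```text
time_s: 4.9
tcp_pos: [0.494, -0.1689, 0.0126]
ee_rot: [[-0.969, -0.248, 0.0], [-0.248, 0.969, -0.0], [-0.0, -0.0, -1.0]]
wrist_force: [0.4, -0.3, 0.2]
gripper_width: 0.536
gripper_force: 0.3
```

arm_command(motion=[[30, 0, 0, 0, 0, 0, 0], [30, 0, 0, 0, 0, 0, 0], [30, 0, 0, 0, 0, 0, 0], [30, 0, 0, 0, 0, 0, 0]])

```text
time_s: 5.3
tcp_pos: [0.494, -0.1689, 0.0126]
ee_rot: [[-0.969, -0.248, 0.0], [-0.248, 0.969, -0.0], [-0.0, -0.0, -1.0]]
wrist_force: [1.1, -1.0, -0.0]
gripper_width: 0.528
gripper_force: 30.0
```

arm_command(motion=[[30, 0, 0, -10, 0, 0, 0], [30, 0, 0, -25, 0, 0, 0], [30, 0, 0, -30, 0, 0, 0], [30, 0, 0, -30, 0, 0, 0], [30, 0, 0, -30, 0, 0, 0], [30, 0, 0, -30, 0, 0, 0], [30, 0, 0, -30, 0, 0, 0], [30, 0, 0, -15, 0, 0, 0]])

```text
time_s: 6.1
tcp_pos: [0.4946, -0.169, 0.2161]
ee_rot: [[-0.969, -0.249, 0.005], [-0.249, 0.969, -0.001], [-0.005, -0.002, -1.0]]
wrist_force: [-0.4, -0.3, -2.3]
gripper_width: 0.526
gripper_force: 30.0
```

arm_command(motion=[[30, 0, 0, 0, 0, 0, 0], [30, 0, 0, 0, 0, 0, 0], [30, 0, 0, 0, 0, 0, 0]])

```text
time_s: 6.4
tcp_pos: [0.4928, -0.1687, 0.2111]
ee_rot: [[-0.969, -0.248, -0.003], [-0.248, 0.969, 0.001], [0.003, 0.001, -1.0]]
wrist_force: [-0.0, 0.2, -0.8]
gripper_width: 0.529
gripper_force: 30.0
```

Run:
```python
from h import *
s=sense();print(s["time_s"],s["tcp_pos"],s["wrist_force"],s["gripper_width"],s["gripper_force"]);to_tool([.466,.3105,.205],113.4)
```

```text
6.4 [ 0.49282625 -0.16868974  0.21109905] [-0.01578168  0.24055368 -0.77545907] 0.5294368634750813 30.00000353436917
tool mm [-92.8 470.9   6.5] rz -0.1579 deg -9.05
```

arm_command(motion=[[30, -3, 15, 0, 0, 0, 0], [30, -6, 30, 0, 0, 0, 0], [30, -6, 30, 0, 0, 0, 0], [30, -6, 30, 0, 0, 0, 0], [30, -6, 30, 0, 0, 0, 0], [30, -6, 30, 0, 0, 0, 0], [30, -6, 30, 0, 0, 0, 0], [30, -6, 30, 0, 0, 0, 0]])

```text
time_s: 7.2
tcp_pos: [0.4807, 0.0612, 0.2112]
ee_rot: [[-0.969, -0.248, -0.003], [-0.248, 0.969, -0.001], [0.003, -0.0, -1.0]]
wrist_force: [-0.1, -0.5, -1.2]
gripper_width: 0.529
gripper_force: 30.0
```

arm_command(motion=[[30, -6, 30, 0, 0, 0, 0], [30, -6, 30, 0, 0, 0, 0], [30, -6, 30, 0, 0, 0, 0], [30, -6, 30, 0, 0, 0, 0], [30, -6, 30, 0, 0, 0, 0], [30, -6, 30, 0, 0, 0, 0], [30, -6, 30, 0, 0, 0, 0], [30, -3, 15, 0, 0, 0, 0]])

```text
time_s: 8.0
tcp_pos: [0.4688, 0.291, 0.2109]
ee_rot: [[-0.968, -0.25, -0.002], [-0.25, 0.968, -0.002], [0.002, -0.001, -1.0]]
wrist_force: [0.4, 0.5, -1.6]
gripper_width: 0.526
gripper_force: 30.0
```

arm_command(motion=[[30, 0, 0, 0, 0, 0, -0.04], [30, 0, 0, 0, 0, 0, -0.04], [30, 0, 0, 0, 0, 0, -0.04], [30, 0, 0, 0, 0, 0, -0.038], [30, 0, 0, 0, 0, 0, 0], [30, 0, 0, 0, 0, 0, 0]])

```text
time_s: 8.6
tcp_pos: [0.4692, 0.2888, 0.2118]
ee_rot: [[-0.918, -0.396, -0.001], [-0.396, 0.918, -0.001], [0.002, -0.001, -1.0]]
wrist_force: [-0.3, -0.7, -0.9]
gripper_width: 0.524
gripper_force: 30.0
```

Run:
```python
from h import *
s=sense();print(s["time_s"],s["tcp_pos"],s["wrist_force"],s["gripper_width"],s["gripper_force"]);to_tool([.466,.3105,.1],113.4)
```

```text
8.6 [0.46920959 0.28883556 0.21183308] [-0.3380713  -0.74194914 -0.8949517 ] 0.5243393484305768 29.9998889118433
tool mm [ -5.8  21.2 111.8] rz -0.0008 deg -0.05
```

arm_command(motion=[[30, -6, 21, 0, 0, 0, 0], [30, 0, 0, 20, 0, 0, 0], [30, 0, 0, 30, 0, 0, 0], [30, 0, 0, 30, 0, 0, 0], [30, 0, 0, 12, 0, 0, 0], [30, 0, 0, 0, 0, 0, 0], [30, 0, 0, 0, 0, 0, 0], [30, 0, 0, 0, 0, 0, 0]])

```text
time_s: 9.4
tcp_pos: [0.4675, 0.3118, 0.1223]
ee_rot: [[-0.918, -0.398, 0.003], [-0.398, 0.918, 0.002], [-0.003, 0.001, -1.0]]
wrist_force: [-0.2, 0.2, -1.0]
gripper_width: 0.53
gripper_force: 30.0
```

Run:
```python
from h import *
s=sense();print(s["time_s"],s["tcp_pos"],s["wrist_force"]);to_tool([.466,.3105,.0656],113.4);print(np.round(s["ee_rot"],4))
a=capture("top")[240:390,160:310];b=capture("side")[245:395,270:445]
cv2.imwrite("pics/t.png",a[:,:,::-1])
cv2.imwrite("pics/b1.png",np.hstack([cv2.resize(a,(350,350),interpolation=2),cv2.resize(b,(450,386),interpolation=2)[:350]])[:,:,::-1])
```

```text
9.4 [0.46750998 0.31184438 0.12227385] [-0.16886235  0.24539329 -0.99703359]
tool mm [ 2.1 -0.7 56.7] rz 0.0005 deg 0.03
[[-0.9175 -0.3976  0.0025]
 [-0.3976  0.9175  0.0023]
 [-0.0032  0.0011 -1.    ]]
```

View pics/b1.png

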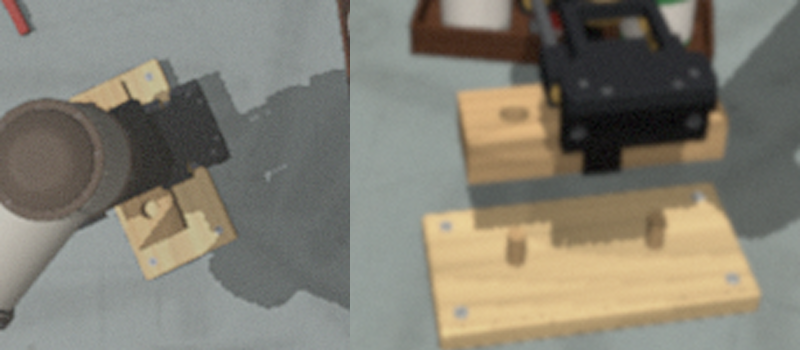

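The rail hangs level and parallel above the board, with both pins beneath it (side crop (515,245) and (655,230)). I'll lower it to about 1 cm above the pin tips.

arm_command(motion=[[30, 1.5, -0.7, 15, 0, 0, 0], [30, 0, 0, 20, 0, 0, 0], [30, 0, 0, 12, 0, 0, 0], [30, 0, 0, 6, 0, 0, 0], [30, 0, 0, 0, 0, 0, 0], [30, 0, 0, 0, 0, 0, 0], [30, 0, 0, 0, 0, 0, 0], [30, 0, 0, 0, 0, 0, 0]])

```text
time_s: 10.3
tcp_pos: [0.4658, 0.3101, 0.0683]
ee_rot: [[-0.918, -0.398, 0.001], [-0.398, 0.918, 0.001], [-0.001, 0.001, -1.0]]
wrist_force: [0.2, -0.7, -1.8]
gripper_width: 0.522
gripper_force: 30.0
```

Run:
```python
from h import *
for _ in range(4):
    a=capture("top");b=capture("side")
    s=sense();print(s["time_s"],s["tcp_pos"],s["wrist_force"]);to_tool([.466,.3105,.0656],113.4)
print(np.round(s["ee_rot"],4))
# expected pixels of rail features for target pose
c=np.array([.466,.3105]);u=np.array([np.cos(np.radians(23.4)),np.sin(np.radians(23.4))]);n=np.array([-u[1],u[0]])
for k in(.045,-.045): print("hole top",[proj(q,[*(c+k*u),.083]) for q in("top","side")])
for i,j in((.075,.023),(-.075,.023),(-.075,-.023),(.075,-.023)): print("corner bot/top side",proj("side",[*(c+i*u+j*n),.053]),proj("side",[*(c+i*u+j*n),.083]))
cv2.imwrite("pics/b2.png",np.hstack([cv2.resize(a[290:350,200:260],(360,360),interpolation=2),cv2.resize(b[270:370,310:420],(396,360),interpolation=2)])[:,:,::-1])
```

```text
10.4 [0.46563951 0.30994783 0.06802397] [ 0.78938005 -0.44459595 -0.84834969]
tool mm [-0.5  0.4  2.4] rz 0.0004 deg 0.02
10.5 [0.46555362 0.30985452 0.06780721] [ 0.1506685  -0.09455564 -1.2931901 ]
tool mm [-0.7  0.4  2.2] rz 0.0004 deg 0.02
10.6 [0.46552187 0.30981689 0.06769923] [ 0.55242053 -0.01587452 -0.25984698]
tool mm [-0.7  0.4  2.1] rz 0.0004 deg 0.02
10.7 [0.46546594 0.309763   0.06758689] [-0.58835224 -0.25455455 -0.58501249]
tool mm [-0.8  0.5  2. ] rz 0.0004 deg 0.02
[[-0.9176 -0.3975  0.    ]
 [-0.3975  0.9176  0.    ]
 [-0.      0.     -1.    ]]
hole top [[293.0, 212.8], [316.2, 333.9]]
hole top [[329.8, 228.9], [310.3, 390.5]]
corner bot/top side [342.9, 316.9] [329.0, 316.7]
corner bot/top side [332.4, 411.3] [318.6, 413.5]
corner bot/top side [312.2, 402.9] [298.7, 404.7]
corner bot/top side [321.7, 313.2] [308.1, 312.9]
```

View pics/b2.png

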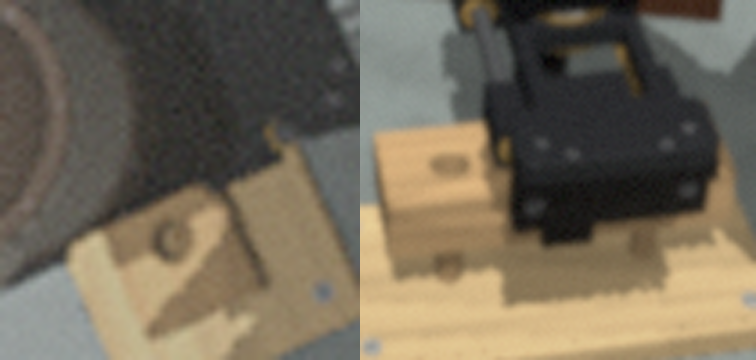

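Run:
```python
from h import *
z=.085
def cen(im,r,c,w):
    g=cv2.GaussianBlur(im,(0,0),.7).mean(2)[r-w:r+w+1,c-w:c+w+1];return g.round().astype(int)
print("side a: hole-pin mm",(ray("side",(315.2,334.6),z)-ray("side",(334.8,334.8),.043)).round(4))
print("top b: hole-pin mm",(ray("top",(329.6,228.3),z)-ray("top",(329.1,231.6),.043)).round(4))
a=capture("top");b=capture("side")
print(cen(a,330,228,6));print(cen(b,315,335,6))
i=cv2.imread("pics/side0.png");print(cen(i,335,335,6));i=cv2.imread("pics/top0.png");print(cen(i,329,232,6))
for n,c in(("hole_a","side"),("hole_a","top")):
    print([(round(r["p"],2),np.round(r["location"],1)) for r in find_in(n,c)[:3]])
s=sense();print(s["time_s"],s["tcp_pos"])
```

```text
side a: hole-pin mm [ 0.001  -0.0008  0.042 ]
top b: hole-pin mm [-0.0003  0.001   0.042 ]
[[ 57  64  77  91 103 111 117 118 116 115 117 121 128]
 [ 80  92 104 112 115 115 115 115 116 120 129 139 147]
 [106 113 117 115 111 107 106 110 116 128 145 156 159]
 [118 120 117 109  99  94  98 106 113 129 149 161 161]
 [121 120 115 102  91  93 101 106 110 122 143 159 161]
 [120 118 111  96  87  98 108 108 109 119 140 157 161]
 [119 118 111  95  85  99 110 109 110 122 142 157 159]
 [121 121 117 104  88  94 105 109 113 128 147 159 152]
 [127 135 138 128 107  95  99 108 120 137 154 159 145]
 [144 153 158 153 137 119 114 121 135 150 161 160 142]
 [158 164 166 163 157 148 144 147 154 159 161 152 135]
 [162 165 166 165 164 162 160 160 162 159 151 137 123]
 [162 164 165 164 164 165 164 162 159 151 136 123 118]]
[[171 171 171 171 172 172 172 172 173 172 172 172 172]
 [173 173 173 174 175 174 175 174 174 174 173 173 172]
 [173 172 171 171 171 171 171 171 170 170 171 171 169]
 [170 166 161 160 159 158 159 158 158 160 163 165 164]
 [162 153 146 143 142 143 143 142 141 142 148 156 160]
 [151 139 132 130 
[... 1257 characters left out ...]
8 155 155 156 157 158 161 163 165 159 152 151]
 [163 159 154 153 151 148 146 146 147 149 142 133 132]
 [162 158 152 150 146 139 131 122 120 127 127 123 123]
 [161 157 151 147 147 144 133 112 102 113 123 123 123]
 [162 157 152 149 151 151 144 119  99 108 123 129 132]
 [164 161 156 154 153 153 145 121 104 115 135 146 149]
 [166 163 158 155 154 150 140 125 124 138 153 162 164]
 [166 164 160 156 155 151 145 140 146 157 163 166 168]
 [166 165 162 158 158 157 155 155 157 162 163 165 167]
 [165 165 163 159 158 157 158 159 160 160 162 164 166]
 [164 166 162 157 156 156 158 158 159 159 161 163 165]]
[(0.6, array([324.3, 330.9]))]
[(0.75, array([331.2, 224.4]))]
10.9 [0.46548524 0.3097482  0.06753567]
```

arm_command(motion=[[30, 0, 0, 2, 0, 0, 0], [30, 0, 0, 0, 0, 0, 0], [30, 0, 0, 0, 0, 0, 0], [30, 0, 0, 0, 0, 0, 0], [30, 0, 0, 0, 0, 0, 0], [30, 0, 0, 0, 0, 0, 0], [30, 0, 0, 0, 0, 0, 0], [30, 0, 0, 0, 0, 0, 0]])

```text
time_s: 11.7
tcp_pos: [0.4655, 0.3098, 0.0656]
ee_rot: [[-0.918, -0.397, -0.0], [-0.397, 0.918, -0.0], [0.0, 0.0, -1.0]]
wrist_force: [0.1, 0.4, -0.3]
gripper_width: 0.526
gripper_force: 30.0
```

Run:
```python
from h import *
a=capture("top");b=capture("side")
s=sense();print(s["time_s"],s["tcp_pos"],s["wrist_force"],s["gripper_force"],np.abs(s["joint_velocities"]).max())
cv2.imwrite("pics/f.png",b[200:400,220:460][:,:,::-1].repeat(3,0).repeat(3,1))
```

```text
11.8 [0.46549679 0.30979311 0.06556753] [1.35983081 0.68349841 0.14274584] 30.00006191432476 0.0717709759320833
```

View pics/f.png

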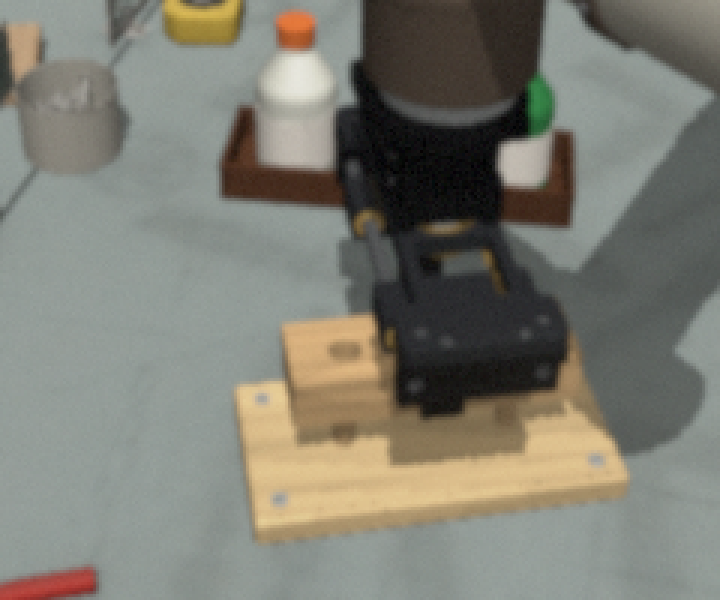

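The rail is still and level above the board: its hole at (345,350) sits over the pin at (345,432), and the second pin is visible at (505,410). The visible bottles and the tin are where they were.

```bash
python3 -c "from station import finish_job;print(finish_job())"
```

```text
the job is handed in; nothing more can be done
None
```

I handed the job in at about 12 s with the rail held still and level, its holes over the two pins to within about 1 mm and its underside about 1 cm above the tips. No contact with the board or pins showed up; the tin and the two bottles still in view had not moved (the gripper hid the varnish can).

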